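Put two stray tins away under the laundry rack, each behind its like

ROBOT

A 6-joint arm with a two-finger parallel gripper is mounted at the origin on the work surface. World frame = base frame: x ahead of the robot, y to its left, z up, the work surface at z = 0. Lengths are in m, angles in degrees, forces in N, time in s.
With the tool pointing down it reaches from about 0.25 to 0.725 m from the base axis. Payload 9.7 kg.
Tool frame: the origin (TCP) lies between the finger pads; the fingertips stand 19 mm ahead of it and the grasp point (between the pads) is the TCP; z points along the fingers, y is the line along which they close (so a half turn about z gives the same grasp; the last joint's range is limited). The gripper opens to 85 mm and grips with 20 to 120 N. Pads are 22 mm wide; open, the fingers measure 114 mm over their backs; the gripper's body (76 mm by 85 mm) begins 54 mm behind the grasp point. The pads swing forward as they close: fully open they stand 13 mm farther back than shut.
Start: joints at [69.213, 4.979, 10.078, 95.1, 0, 90], TCP at [0.195, 0.514, 0.216] pointing down, gripper open.
Joint ranges: [-179.16, 179.16], [-48.56, 103.87], [-65.8, 70.77], [-126.05, 130.52], [-82.76, 87.17], [-180, 180]. Speed limits (degrees/s): [127.2, 127.2, 147.25, 180, 180, 180].

INTERFACE

Orientations are given as [roll, pitch, yaw] about the fixed x, y, z axes, in that order (R = Rz(yaw) Ry(pitch) Rx(roll)).
In Python, from workcell import bot gives the robot as it stands. The module is installed in compiled form; this text tells all that it offers.
- The arm moves only by the shell command python3 -m crank 'ROWS' [OPENING] [FORCE]. ROWS is JSON, a list that holds one entry, the list of rows, each a list of 6 numbers: the shift along the world's x, y, z as a fraction of full scale, then the turn, a rotation vector about the world's x, y, z as a fraction of full scale. In form: [[[x, y, z, wx, wy, wz], ...]]. A call has 1 to 20 rows; each row shifts and turns the commanded pose from where the row before left it; what a row does not reach is not made up. Full scale, the value 1, is 20 mm for a shift and 0.12 rad for a turn. A row lasts 1/12 s, in which the tool goes at most 41.7 mm and 7.16 degrees, less where a joint would pass 70% of its speed; a pose out of reach is approached as far as the arm can. A call with a number of a shift or a turn outside -1 to 1 is refused whole. A call with a gripper value outside its range is refused whole. OPENING is the opening, from 0 (shut) to 1 (fully open), set as the call begins (- or left out, the last holds). The fingers move at their own pace and stop on an object; FORCE is the grip in N (left out, the last holds). Time passes only in rows, so rows that do not move let the fingers close. It gives the time, the measured TCP pose, the force, the opening and the grip force at its end, in the units of the state.
- bot.get_obs(): the state, without advancing time (a new reading comes with each control period).
- bot.camera(name): name is "side" or "top" or "wrist"; returns the picture (384x512x3 uint8, red, green, blue); there is no depth.
- bot.camera_model(name): a dict with "vertical_fov" (degrees; the focal length in pixels is half the picture's height over the tangent of half this angle, whatever the lens; pixels are square), "cx", "cy" (the principal point, pixels), "R" (3x3) and "t" (3): a world point X has camera coordinates R X + t. Camera axes: x right, y down, z forward; pixel columns grow to the right and rows downward; lengths in m; the calibration is good to about 2 mm. A picture is of the moment at which its call begins: read the wrist's pose just before it. camera_model takes no time and is no camera call; for the wrist camera it gives the pose at the moment of the call.
- bot.job_done(): hands the job in; it is judged then, once.
The state is a dict: "time": time; "q": joint angles; "qd": joint speeds; "joint_efforts": joint torques, N m; "ee_pos": TCP position; "tcp_rot": TCP orientation; "wrist_force": force on the tool from outside, world axes, zero at the start; "torque": the same for the moment, N m; "opening": finger opening in m; "grasp_force": force on a finger pad.
Only numpy, scipy, OpenCV 4.12 (cv2) and the standard library are available. Lean on these libraries where they do the work, as an engineer would, in place of code of your own. Each camera call takes 0.05 s, during which the arm holds its last target. There are 200 camera calls.

TASK

Two tins stand out on the counter in front of the low rack: one after the other, push each under the rack into the bay that already holds a tin of its own shape. Push it all the way in until the row of two is tight against the stop bar at the back, and finish that row with a short firm press of about 15 newtons, never over 30, before starting on the next. Leave the oval tin in the third bay and everything else on the counter where they are.

Things in the scene. Friction and masses are not known exactly. Their poses are not given: they have to be found in the camera images.
- rack: Low white rack, fixed, its mouth to the robot. Origin on the counter, middle of the mouth's front edge; x points into the bays, y along the mouth, z up. Three bays, 140 mm wide inside, centred at y = -145, 0, +145 mm; walls 5 mm thick, from x = 0 to 214 mm. A stiff stop bar 32 mm high closes the back of all bays; its face is somewhere from x = 198 to 214 mm: feel for it.
- rack_roof (a point): Middle of the roof's front edge, at its underside: rack x = 0, 80 mm above the counter. The 5 mm thick roof covers all the bays: a flat strip to x = 45 mm, then wires along y at x = 80, 115, 145, 180 and 214 mm. Two 96 mm tins tight in a bay end 6 to 22 mm behind the front edge: upright fingers do not get that far in, fingers leaning 20 to 40 degrees under the roof do.
- tin_round: Stray tin, round, metal, 96 mm diameter, 45 mm high, 0.14 to 0.29 kg, too wide to grasp; loose on the counter in front of the rack, in a nearer or a farther row than the square one; takes up to about 3 N to slide. Origin: centre of its underside.
- tin_square: Stray tin, square, metal, 96 x 96 mm, 45 mm high, 0.14 to 0.29 kg, too wide to grasp; loose in front of the rack, in the other row; takes up to about 3 N to slide. Origin: centre of its underside; x and y along its sides.
- mate_round: Round tin like the stray one, loose inside one of the bays, any of the three; its gap to the stop bar varies (0 to 70 mm), it slides back when pushed by the stray tin. Origin: centre of its underside.
- mate_square: Square tin like the stray one, loose inside another bay, slides back in the same way. Origin: centre of its underside; x and y along its sides.
- mate_oval: Oval tin, 96 mm (its x) by 128 mm (its y), 45 mm high, loose in the third bay; stays as it is. Origin: centre of its underside.
- brush: Wooden scrubbing brush lying to the left of the rack, 45 x 140 mm, 34 mm high; stays. Origin: centre of its underside, y along its length.
- mug: White mug, 76 mm wide, 85 mm high, standing to the left; stays. Origin: centre of its underside.
- spray: White bottle, 68 mm wide, 190 mm high, standing to the right; stays. Origin: centre of its underside.
- jar: Glass jar, 80 mm wide, 100 mm high, standing to the right; stays. Origin: centre of its underside.
- bowl: White bowl, 120 mm wide, 45 mm high, to the left; stays. Origin: centre of its underside.

How it is judged:
By the outcome, as a careful person would: the job done as asked, in the order asked, and still so for the second after the job is handed in, with the robot touching nothing.
It also fails if it takes over 64 s, if anything falls off the work surface, if the arm or the gripper's body presses on something with over 40 N, if the wrist force passes 120 N, or if a joint passes its speed limit or range.

## Working session

There is one attempt and no reset: what is moved stays moved. The work goes in short steps, Python scripts to look and compute and a shell command to move; the robot and the scene stay as the last step left them, time stands still between calls to the robot, and variables do not carry over. Pictures are saved under pics/ and viewed, at most 10 in all, crops included, and the job is handed in when it is done.

```bash
mkdir -p pics; cat > h.py <<'E'
import numpy as np,cv2,json
from workcell import bot
def f(m): return 192/np.tan(np.radians(m["vertical_fov"])/2)
def ray(m,u,v):
    R=np.array(m["R"]);t=np.array(m["t"]);d=R.T@np.array([(u-m["cx"])/f(m),(v-m["cy"])/f(m),1]);return -R.T@t,d
def onz(m,u,v,z):
    c,d=ray(m,u,v);return c+d*(z-c[2])/d[2]
def proj(m,X):
    p=np.array(m["R"])@np.array(X)+np.array(m["t"]);return p[:2]/p[2]*f(m)+[m["cx"],m["cy"]]
def save(n,fn,crop=None,s=1.5):
    im=bot.camera(n)[:,:,::-1]
    if crop: a,b,c,d=crop; im=im[b:d,a:c]
    cv2.imwrite("pics/"+fn,cv2.resize(im,None,fx=s,fy=s,interpolation=cv2.INTER_CUBIC))
E
python3 - <<'E'
from h import *
save("top","top1.png");save("side","side1.png")
for n in("top","side","wrist"):
    m=bot.camera_model(n);print(n,m["vertical_fov"],m["cx"],m["cy"],ray(m,m["cx"],m["cy"]))
print(bot.get_obs())
E
```

```text
top 55.38903731926898 257.54767699577457 189.50381635614121 (array([0.44087387, 0.00643006, 1.09555424]), array([ 0.11237698,  0.0223952 , -0.99341324]))
side 45.5233415779059 257.76612871324573 183.57084399912688 (array([ 0.43827023, -1.22044656,  0.782364  ]), array([ 0.08831357,  0.85942791, -0.50357163]))
wrist 64.56965690033246 254.75664362276387 192.15562501154645 (array([0.12770777, 0.54010678, 0.37378241]), array([ 0.26609247, -0.10160869, -0.95857732]))
{'time': 0.1, 'q': array([ 6.92125834e+01,  5.00813376e+00,  1.00386921e+01,  9.50995887e+01,
       -3.75084790e-04,  9.00004138e+01]), 'qd': array([-0.07032858, -0.0449546 ,  0.06625049,  0.06614913, -0.03443289,
        0.02571139]), 'joint_efforts': array([ 2.91503766e-04, -5.21558475e+01,  4.65654266e+01,  1.60783710e-02,
        3.56472697e-05,  3.41375141e-05]), 'ee_pos': array([0.19511762, 0.51398524, 0.2155495 ]), 'tcp_rot': array([-1.79930970e+02,  3.75583055e-04,  1.59212170e+02]), 'wrist_force': array([ 0.30091047,  0.59525363, -0.2508294 ]), 'torque': array([0.03043632, 0.01295083, 0.00280284]), 'grasp_force': 0.0, 'opening': 0.08543030196577012}
```

View pics/top1.png

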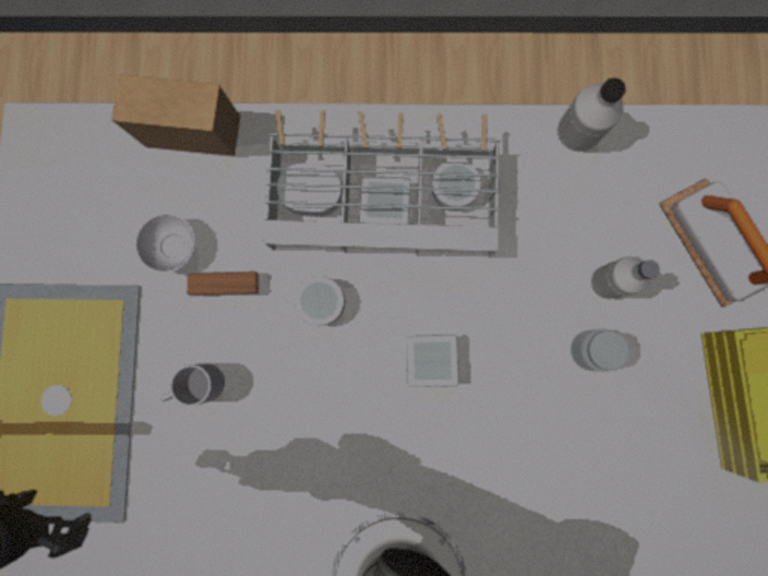

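View pics/side1.png

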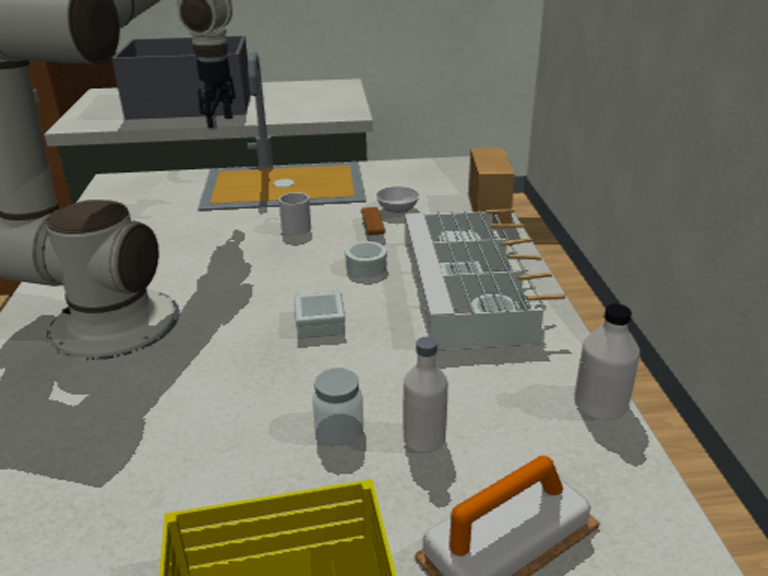

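The top view shows the bays from left to right: oval, square, round. The stray round tin is at (320,301) and the square one at (432,360), with the rack mouth along row ~247. I'll crop closer to measure.

```bash
python3 - <<'E'
from h import *
save("top","top2.png",(165,80,345,265),3.2);save("side","side2.png",(180,130,370,240),4)
E
```

```text
(no output)
```

View pics/top2.png

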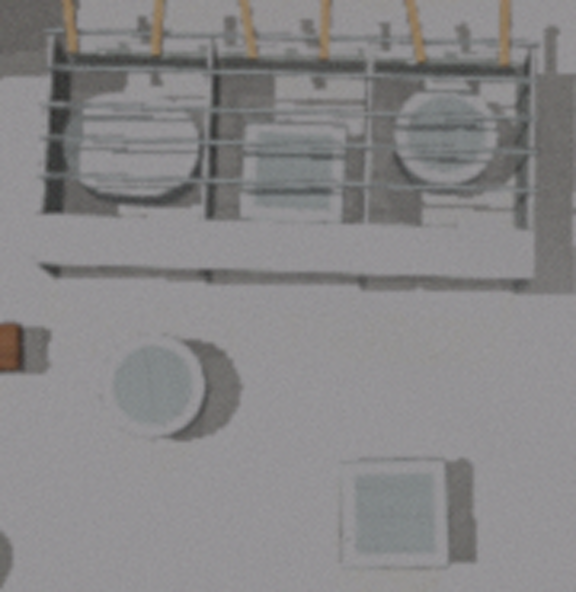

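View pics/side2.png

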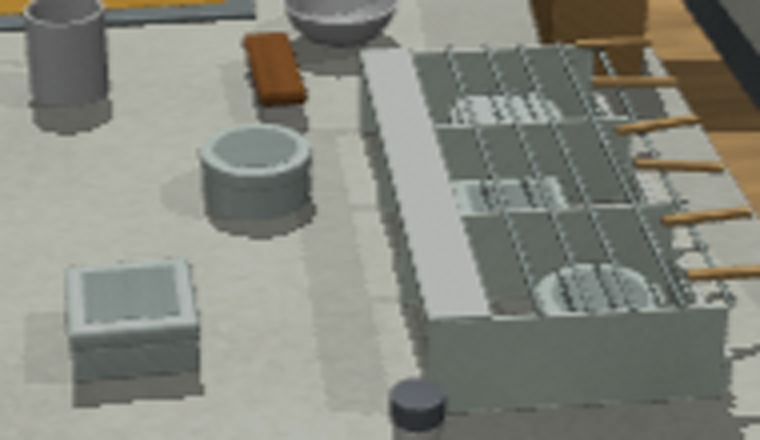

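```bash
python3 - <<'E'
from h import *
t=bot.camera_model("top");s=bot.camera_model("side")
T=lambda p,z:onz(t,165+(p[0]+.5)/3.2-.5,80+(p[1]+.5)/3.2-.5,z)
S=lambda p,z:onz(s,180+(p[0]+.5)/4-.5,130+(p[1]+.5)/4-.5,z)
np.set_printoptions(precision=4,suppress=True)
print("roof",T((40,265),.085),T((533,278),.085),"back wire",T((45,36),.085),T((533,50),.085))
print("roof side",S((430,318),.085),S((361,50),.085), 'walls front bottom',T((55,277),0),T((212,283),0),T((364,290),0),T((520,292),0))
for n,P in dict(round=[(105,386),(206,386),(155,335),(155,439),(155,386)],sq=[(342,461),(446,459),(448,566),(341,567)],mr=[(394,137),(498,137),(446,88),(446,188)],ms=[(243,126),(346,124),(346,222),(241,220)],mo=[(64,145),(200,145),(130,90),(130,198)]).items():
    print(n,[T(p,.045)[:2] for p in P],np.mean([T(p,.045) for p in P],0)[:2])
print("side sq",[S(p,.045)[:2] for p in[(68,265),(187,258),(199,325),(70,340)]],"round",S((256,156),.045))
print("brush",T((20,323),.034),T((20,370),.034))
# triangulate
def tri(a,b):
    c1,d1=ray(t,165+a[0]/3.2-.35,80+a[1]/3.2-.35);c2,d2=ray(s,180+b[0]/4-.38,130+b[1]/4-.38)
    k=np.linalg.lstsq(np.c_[d1,-d2],c2-c1,rcond=None)[0];return (c1+d1*k[0]+c2+d2*k[1])/2
print("tri sq",tri((394,513),(131,297)),"round",tri((155,386),(256,156)),"roof R corner",tri((533,278),(430,318)))
E
```

```text
roof [0.6292 0.2568 0.085 ] [ 0.6221 -0.1754  0.085 ] back wire [0.8385 0.2605 0.085 ] [ 0.8281 -0.1771  0.085 ]
roof side [ 0.6258 -0.1796  0.085 ] [0.6354 0.2573 0.085 ] walls front bottom [0.6336 0.2631 0.    ] [0.6293 0.113  0.    ] [ 0.6241 -0.0312  0.    ] [ 0.6238 -0.1783  0.    ]
round [array([0.5263, 0.2034]), array([0.5274, 0.112 ]), array([0.5733, 0.1594]), array([0.4791, 0.1568]), array([0.5269, 0.1581])] [0.5266 0.1579]
sq [array([ 0.4618, -0.0113]), array([ 0.4648, -0.1039]), array([ 0.3708, -0.1057]), array([ 0.3684, -0.0113])] [ 0.4164 -0.058 ]
mr [array([ 0.7596, -0.0562]), array([ 0.7603, -0.1516]), array([ 0.8065, -0.104 ]), array([ 0.712, -0.104])] [ 0.7596 -0.1039]
ms [array([0.7689, 0.0832]), array([ 0.7716, -0.0119]), array([ 0.6794, -0.0128]), array([0.6803, 0.0834])] [0.7251 0.0355]
mo [array([0.7496, 0.2488]), array([0.7506, 0.1227]), array([0.8026, 0.1891]), array([0.7  , 0.186])] [0.7507 0.1867]
side sq [array([ 0.3734, -0.013 ]), array([ 0.4646, -0.0141]), array([ 0.4687, -0.1083]), array([ 0.3756, -0.1163])] round [0.5309 0.1441 0.045 ]
brush [0.5844 0.2859 0.034 ] [0.5409 0.2841 0.034 ]
tri sq [ 0.4183 -0.0581  0.041 ] round [0.5297 0.1593 0.0366] roof R corner [ 0.6245 -0.176   0.0823]
```

Rack: mouth middle at about (0.628, 0.040), yaw about -1.2°. The square goes first into the middle bay (y≈0.038), then the round into the right bay (y≈-0.107). I'll move to the right of the square tin with the fingers in line along x.

```bash
python3 -m crank '[[[0.335,-1,0,0,0,-0.304],[0.335,-1,0,0,0,-0.304],[0.335,-1,0,0,0,-0.304],[0.335,-1,0,0,0,-0.304],[0.335,-1,0,0,0,-0.304],[0.335,-1,0,0,0,-0.304],[0.335,-1,0,0,0,-0.304],[0.335,-1,0,0,0,-0.304],[0.335,-1,0,0,0,-0.304],[0.335,-1,0,0,0,-0.304],[0.335,-1,0,0,0,-0.304],[0.335,-1,0,0,0,-0.304],[0.335,-1,0,0,0,-0.304],[0.335,-1,0,0,0,-0.304],[0.335,-1,0,0,0,-0.304],[0.335,-1,0,0,0,-0.304],[0.335,-1,0,0,0,-0.304],[0.335,-1,0,0,0,-0.304],[0.335,-1,0,0,0,-0.304],[0.335,-1,0,0,0,-0.304]]]' 0.7
python3 -m crank '[[[0.335,-1,0,0,0,-0.304],[0.335,-1,0,0,0,-0.304],[0.335,-1,0,0,0,-0.304],[0.335,-1,0,0,0,-0.304],[0.335,-1,0,0,0,-0.304],[0.335,-1,0,0,0,-0.304],[0.335,-1,0,0,0,-0.304],[0.335,-1,0,0,0,-0.304],[0.335,-1,0,0,0,-0.304],[0.335,-1,0,0,0,-0.304],[0.335,-1,0,0,0,-0.304],[0.335,-1,0,0,0,-0.304],[0.335,-1,0,0,0,-0.304],[0,0,0,0,0,0],[0,0,0,0,0,0]]]'
python3 -c "
from h import *
o=bot.get_obs();print(o['q'].round(1),o['wrist_force'])"
```

```text
time: 1.87
ee_pos: [0.3293, 0.1132, 0.2162]
tcp_rot: [180.0, 0.0, 117.3]
wrist_force: [1.5, -0.2, 0.8]
opening: 0.0596
grasp_force: 0.0
time: 3.12
ee_pos: [0.4161, -0.1464, 0.2158]
tcp_rot: [-179.9, -0.0, 90.2]
wrist_force: [-0.1, 1.0, -0.3]
opening: 0.0602
grasp_force: 0.0
[-19.4  -9.8  -4.2  95.6   0.   70.5] [-0.11221834  0.97636841 -0.30446497]
```

```bash
python3 -m crank '[[[0,0,-1,0,0,0],[0,0,-1,0,0,0],[0,0,-1,0,0,0],[0,0,-1,0,0,0],[0,0,-1,0,0,0],[0,0,-1,0,0,0],[0,0,-1,0,0,0],[0,0,-1,0,0,0],[0,0,-0.5,0,0,0],[0,0,-0.25,0,0,0],[0,0,-0.25,0,0,0],[0,0,0,0,0,0],[0,0,0,0,0,0]]]'
python3 -c "
from h import *
save('side','side3.png',(120,110,320,240),3.8)"
```

```text
time: 4.2
ee_pos: [0.4167, -0.1458, 0.037]
tcp_rot: [179.9, 0.0, 90.3]
wrist_force: [0.0, -0.8, -0.2]
opening: 0.0596
grasp_force: 0.0
```

View pics/side3.png

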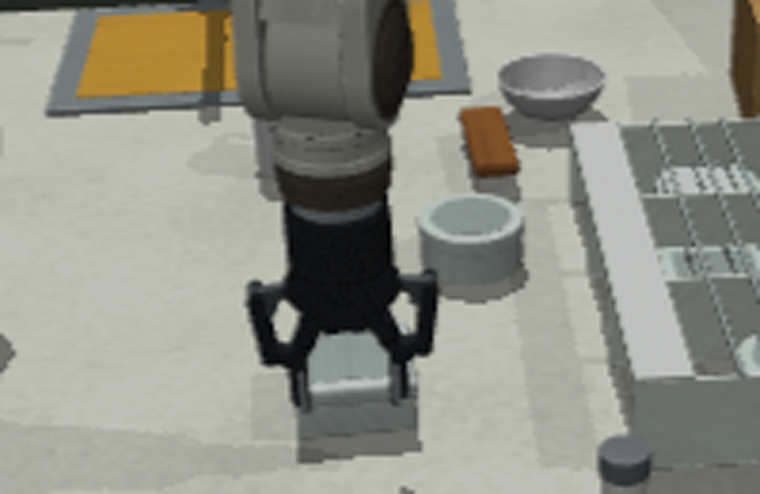

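```bash
python3 - <<'E'
from h import *
s=bot.camera_model("side")
for p in[(304,408),(400,402),(255,285),(430,275),(300,370),(400,360)]:
    c,d=ray(s,120+p[0]/3.8-.4,110+p[1]/3.8-.4);print(c+d*((-.146-c[1])/d[1]))
E
```

```text
[ 0.38351023 -0.146       0.05635725]
[ 0.45434779 -0.146       0.05579586]
[ 0.35698785 -0.146       0.16358285]
[ 0.48065735 -0.146       0.16278643]
[ 0.38307781 -0.146       0.08987393]
[ 0.45605331 -0.146       0.09272663]
```

```bash
python3 -c "
from h import *
save('side','side4.png',(180,180,250,235),10)
save('wrist','wr1.png')"
```

```text
(no output)
```

View pics/side4.png

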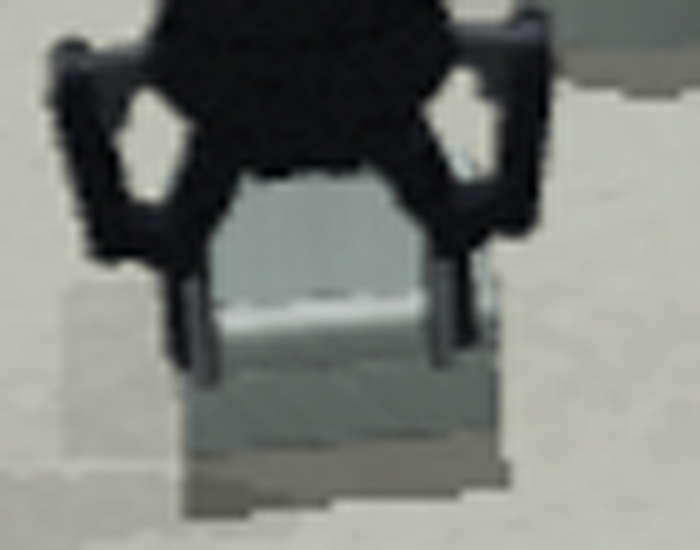

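View pics/wr1.png

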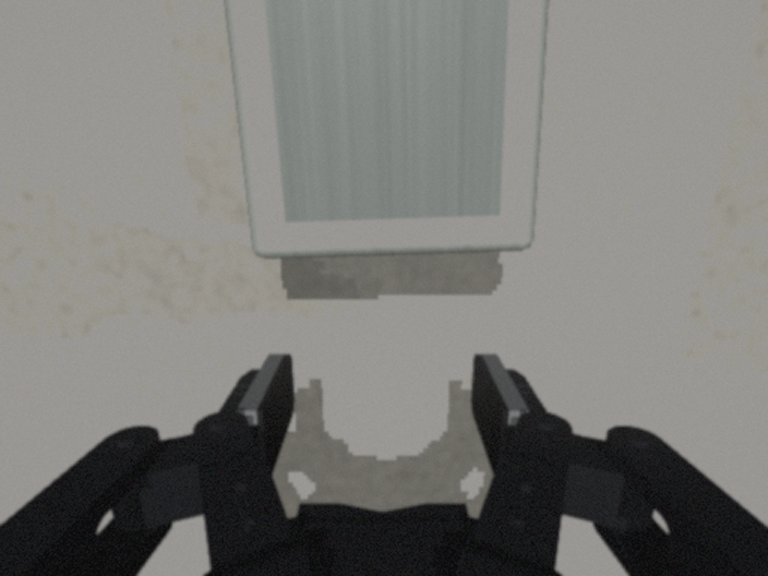

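The side crop shows the left fingertip at (200,378), well above the tin's foot, and the wrist view shows the pad ends at (290,356) and (475,356), short of the tin's near edge at row 250. I'll triangulate the tip height.

```bash
python3 - <<'E'
from h import *
s=bot.camera_model("side");w=bot.camera_model("wrist")
def tri(a,b):
    c1,d1=ray(w,a[0]/1.5-.17,a[1]/1.5-.17);c2,d2=ray(s,180+b[0]/10-.45,180+b[1]/10-.45)
    k,r=np.linalg.lstsq(np.c_[d1,-d2],c2-c1,rcond=None)[:2];return (c1+d1*k[0]+c2+d2*k[1])/2,r**.5
print(tri((290,356),(215,380)),tri((476,356),(435,365)),tri((270,356),(190,375)))
print("tin near edge",onz(w,255/1.5,253/1.5,.045),onz(w,532/1.5,246/1.5,.045))
for z in(.015,.03,.05):
    print(z,proj(w,(.386,-.146,z))*1.5,(proj(s,(.386,-.157,z))-180)*10)
o=bot.get_obs();print(o['q'],o['ee_pos'])
E
```

```text
(array([ 0.38609715, -0.14058757,  0.05063096]), array([0.00212711])) (array([ 0.44932293, -0.14058291,  0.05033806]), array([0.00024079])) (array([ 0.37942806, -0.13979759,  0.05236977]), array([0.0016882]))
tin near edge [ 0.37416669 -0.10559552  0.045     ] [ 0.46703009 -0.10294004  0.045     ]
0.015 [308.92426335 331.63112328] [215.60025381 511.73211769]
0.03 [303.11643385 345.97339663] [211.77200059 468.49146802]
0.05 [293.74672559 369.11163047] [206.59727618 410.04223985]
[-1.93015732e+01 -9.68741040e+00 -2.39308693e+01  7.56821906e+01
  1.43251349e-03  7.04591303e+01] [ 0.4167989  -0.1459658   0.03705327]
```

```bash
python3 -m crank '[[[0,0,-0.2,0,0,0],[0,0,-0.2,0,0,0],[0,0,-0.2,0,0,0],[0,0,0,0,0,0]]]' | grep -E "ee_pos|wrist"
for i in 1; do python3 -m crank '[[[0,0,-0.1,0,0,0],[0,0,0,0,0,0]]]' | grep -E "ee_pos|wrist"; done
python3 -m crank '[[[0,0,-0.1,0,0,0],[0,0,0,0,0,0]]]' | grep -E "ee_pos|wrist"
python3 -m crank '[[[0,0,-0.1,0,0,0],[0,0,0,0,0,0]]]' | grep -E "ee_pos|wrist"
```

```text
ee_pos: [0.4157, -0.1456, 0.0231]
wrist_force: [0.1, 0.5, 0.9]
ee_pos: [0.4161, -0.1458, 0.0218]
wrist_force: [0.3, -0.4, -0.8]
ee_pos: [0.4162, -0.1458, 0.0199]
wrist_force: [0.0, -0.2, 0.1]
ee_pos: [0.4162, -0.1458, 0.0179]
wrist_force: [-0.4, 0.3, -0.1]
```

```bash
python3 -m crank '[[[0,0.5,0,0,0,0],[0,0.5,0,0,0,0],[0,0.3,0,0,0,0],[0,0.3,0,0,0,0],[0,0.5,0,0,0,0],[0,0.5,0,0,0,0],[0,0.5,0,0,0,0],[0,0.5,0,0,0,0]]]' | grep -E "ee_pos|wrist"
python3 -m crank '[[[0,0.5,0,0,0,0],[0,0.5,0,0,0,0],[0,0.5,0,0,0,0],[0,0.5,0,0,0,0],[0,0.3,0,0,0,0],[0,0.2,0,0,0,0],[0,0.1,0,0,0,0],[0,0,0,0,0,0]]]' | grep -E "ee_pos|wrist"
python3 -c "
from h import *
save('wrist','wr2.png',None,1)"
```

```text
ee_pos: [0.4163, -0.0727, 0.0182]
wrist_force: [-1.1, -1.8, 0.2]
ee_pos: [0.4163, -0.0214, 0.0181]
wrist_force: [0.3, 0.7, -0.1]
```

View pics/wr2.png

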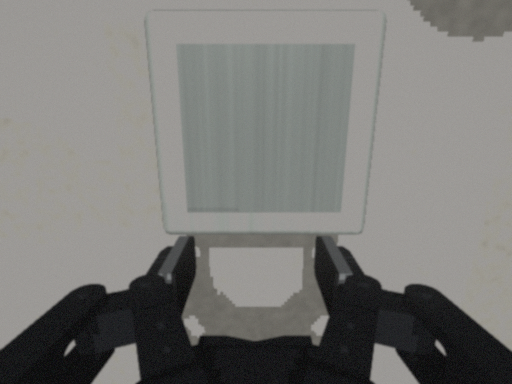

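The wrist view shows the square tin pushed squarely, with corners at (147,10), (385,10), (365,233) and (163,233).

```bash
python3 - <<'E'
from h import *
w=bot.camera_model("wrist")
P=[onz(w,u,v,.045)[:2] for u,v in[(147,10),(385,10),(365,233),(163,233)]];print(P,np.mean(P,0))
E
python3 -m crank '[[[0,-1,0,0,0,0],[0,-1,0.3,0,0,0],[0,0,1,0,0,0.4],[0,0,1,0,0,0.8],[0,0,1,0,0,1],[0,0,1,0,0,1]]]' | grep -E "ee_pos|tcp_rot|wrist"
```

```text
[array([0.37482513, 0.08471871]), array([0.46597404, 0.08506032]), array([ 0.46818239, -0.00768855]), array([ 0.37335197, -0.00800446])] [0.42058338 0.0385215 ]
ee_pos: [0.416, -0.0622, 0.105]
tcp_rot: [-180.0, -0.0, 112.5]
wrist_force: [0.5, -0.4, -0.1]
```

```bash
python3 -m crank '[[[-0.6,0.5,0.3,0,0,0.964],[-0.6,0.5,0.3,0,0,0.964],[-0.6,0.5,0,0,0,0.964],[-0.6,0.5,0,0,0,0.964],[-0.6,0.5,0,0,0,0.964],[-0.6,0.5,0,0,0,0.964],[-0.6,0.5,0,0,0,0.964],[-0.6,0.5,0,0,0,0.964],[-0.6,0.5,0,0,0,0.964],[-0.6,0.5,0,0,0,0.964],[0,0.06,0,0,-0.8,0],[0,0,0,0,-0.8,0],[0,0,0,0,-0.8,0],[0,0,0,0,-0.9,0],[0,0,0,0,-0.9,0],[0,0,0,0,-0.9,0],[0,0,0,0,0,0],[0,0,0,0,0,0]]]' | grep -E "time|ee_pos|tcp_rot|wrist"
python3 -c "
from h import *
o=bot.get_obs();print(o['q'].round(1))"
```

```text
time: 8.57
ee_pos: [0.3919, 0.072, 0.1345]
tcp_rot: [-178.8, 28.5, 178.3]
wrist_force: [-0.2, 0.8, -0.4]
[ 18.3 -48.5 -42.6  69.2 -10.5  17.8]
```

```bash
python3 -m crank '[[[0,-0.3,0,0,0.9,0],[0,-0.3,0,0,0.9,0],[0,-0.3,0,0,0.8,0],[0,-0.3,0,0,0.8,0],[-0.5,-0.3,0,0,0.75,0],[-0.6,-0.15,0,0,0,0],[-0.6,0,0,0,0,0],[-0.6,0,0,0,0,0],[-0.6,0,0,0,0,0],[-0.6,0,0,0,0,0],[-0.6,0,0,0,0,0],[0,0,0,0,0,0],[0,0,0,0,0,0]]]' | grep -E "time|ee_pos|tcp_rot|wrist"
python3 -c "
from h import *
o=bot.get_obs();print(o['q'].round(1))"
```

```text
time: 9.65
ee_pos: [0.3102, 0.0384, 0.1355]
tcp_rot: [-178.0, 0.0, 178.4]
wrist_force: [-0.0, 0.2, -0.8]
[  8.9 -28.8 -27.1  92.1  -1.9  10.6]
```

```bash
python3 -m crank '[[[0,0,-1,-0.29,0,0],[0,0,-1,0,0,0],[0,0,-1,0,0,0],[0,0,-1,0,0,0],[0,0,-1,0,0,0],[0,0,-0.5,0,0,0],[0,0,-0.3,0,0,0],[0,0,0,0,0,0]]]' | grep -E "time|ee_pos|tcp_rot|wrist"
python3 -m crank '[[[0.5,0,0,0,0,0],[0.5,0,0,0,0,0],[0.5,0,0,0,0,0],[0.5,0,0,0,0,0],[0.4,0,0,0,0,0],[0.4,0,0,0,0,0],[0.5,0,0,0,0,0],[0.5,0,0,0,0,0],[0.5,0,0,0,0,0],[0.5,0,0,0,0,0],[0.5,0,0,0,0,0],[0.5,0,0,0,0,0],[0.3,0,0,0,0,0]]]' | grep -E "time|ee_pos|tcp_rot|wrist"
```

```text
time: 10.32
ee_pos: [0.3101, 0.0385, 0.0185]
tcp_rot: [-176.0, -0.0, 178.4]
wrist_force: [0.2, 0.2, 0.1]
time: 11.4
ee_pos: [0.4333, 0.0386, 0.0196]
tcp_rot: [-176.0, 0.1, 178.4]
wrist_force: [-4.5, 0.5, 4.3]
```

```bash
python3 -m crank '[[[0,0,0.3,0.58,0,0],[0.5,0,0,0,0,0],[0.5,0,0,0,0,0],[0.5,0,0,0,0,0],[0.5,0,0,0,0,0],[0.5,0,0,0,0,0],[0.5,0,0,0,0,0],[0.5,0,0,0,0,0],[0.2,0,0,0,0,0]]]' | grep -E "time|ee_pos|tcp_rot|wrist"
python3 -m crank '[[[-0.8,0,0,0,0,0],[-0.8,0,0.2,0,0,0],[-0.4,0,0.2,0,0,0],[0,0,0.2,0,-0.8,0],[0,0,0,0,-0.8,0],[0,0,0,0,-0.8,0],[0,0,0,0,-0.9,0],[0,0,0,0,-0.9,0],[0,0,0,0,-0.9,0],[0,0,0,0,0,0],[0,0,0,0,0,0]]]' | grep -E "time|ee_pos|tcp_rot|wrist"
python3 -c "
from h import *
o=bot.get_obs();print(o['q'].round(1))
save('side','side5.png',(190,110,330,220),5.5)"
```

```text
time: 12.15
ee_pos: [0.5078, 0.0388, 0.0249]
tcp_rot: [-180.0, -0.0, 178.4]
wrist_force: [-3.0, 0.2, 4.6]
time: 13.07
ee_pos: [0.466, 0.0388, 0.038]
tcp_rot: [178.9, 34.9, 178.1]
wrist_force: [0.7, 0.3, 0.5]
[  7.5 -46.2 -55.5  46.1  -4.3   7.7]
```

View pics/side5.png

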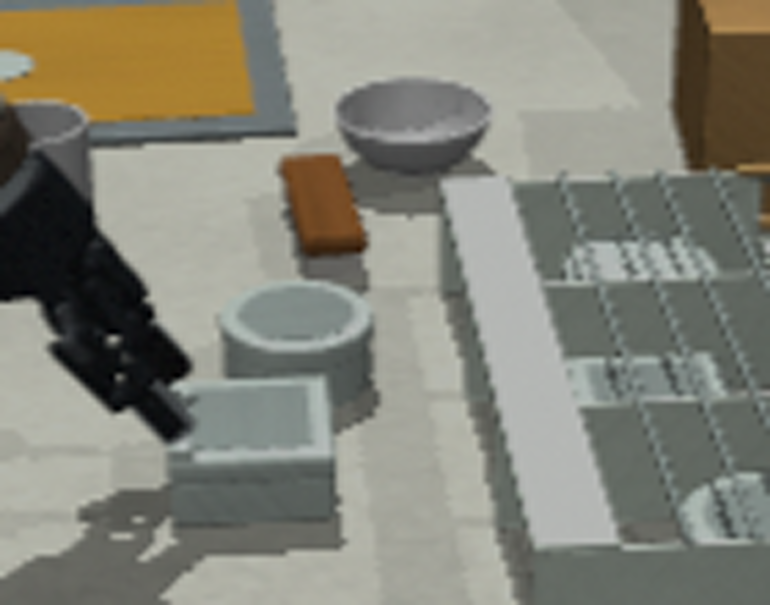

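The near fingertip is at (175,435), next to the tin's near-left top corner at (168,460). The tin's other top corners are (328,377) and (335,455). I'll compute both positions.

```bash
python3 - <<'E'
from h import *
s=bot.camera_model("side")
im=lambda p:(190+p[0]/5.5-.41,110+p[1]/5.5-.41)
print("tin",[onz(s,*im(p),.045)[:2] for p in[(328,377),(335,460),(168,460)]], "bottom",[onz(s,*im(p),0)[:2] for p in[(172,522),(335,522)]])
c,d=ray(s,*im((175,440)))
for y in(.004,-.006):print("tip",c+d*((y-c[1])/d[1]))
E
```

```text
tin [array([0.54370314, 0.07653815]), array([ 0.53891172, -0.01808525]), array([ 0.4456813 , -0.00641142])] bottom [array([ 0.44586585, -0.00091852]), array([ 0.53863237, -0.01245244])]
tip [0.45035434 0.004      0.05156363]
tip [ 0.45025565 -0.006       0.05753205]
```

The tips really stand about 15–20 mm behind the reported TCP, and they slid over the rim. The tin is at x≈0.494, y≈0.033, turned about -5°. I'll go upright behind it and lower further, feeling for the counter.

```bash
python3 -m crank '[[[0,0,0.6,0,0,0],[-0.5,0,0,0,0.8,0],[-0.5,0,0,0,0.8,0],[-0.5,0,0,0,0.9,0],[-0.5,0,0,0,0.9,0],[-0.5,0,0,0,0.9,0],[-0.5,0,0,0,0.78,0],[0,0,0,0,0,0],[0,0,-0.7,0,0,0],[0,0,-0.7,0,0,0],[0,0,-0.4,0,0,0],[0,0,0,0,0,0]]]' | grep -E "time|ee_pos|tcp_rot|wrist"
for k in 1; do python3 -m crank '[[[0,0,-0.2,0,0,0],[0,0,0,0,0,0]]]'| grep -E "ee_pos|wrist"; done
python3 -m crank '[[[0,0,-0.1,0,0,0],[0,0,0,0,0,0]]]'| grep -E "ee_pos|wrist"
python3 -m crank '[[[0,0,-0.1,0,0,0],[0,0,0,0,0,0]]]'| grep -E "ee_pos|wrist"
python3 -m crank '[[[0,0,-0.1,0,0,0],[0,0,0,0,0,0]]]'| grep -E "ee_pos|wrist"
```

```text
time: 14.12
ee_pos: [0.4064, 0.0386, 0.0115]
tcp_rot: [-180.0, -0.3, 178.4]
wrist_force: [-0.4, -0.1, -0.3]
ee_pos: [0.4068, 0.0387, 0.0092]
wrist_force: [0.0, -0.4, -1.1]
ee_pos: [0.4067, 0.0387, 0.0075]
wrist_force: [0.3, -0.5, 0.0]
ee_pos: [0.4064, 0.0387, 0.0052]
wrist_force: [0.7, -1.0, 0.6]
ee_pos: [0.4063, 0.0387, 0.0029]
wrist_force: [-1.1, -0.8, 0.5]
```

```bash
python3 -m crank '[[[0.5,0,0,0,0,0],[0.5,0,0,0,0,0],[0.4,0,0,0,0,0],[0.4,0,0,0,0,0],[0.4,0,0,0,0,0],[0.4,0,0,0,0,0]]]' | grep -E "time|ee_pos|wrist"
python3 -m crank '[[[0.5,0,0,0,0,0],[0.5,0,0,0,0,0],[0.5,0,0,0,0,0],[0.3,0,0,0,0,0]]]' | grep -E "time|ee_pos|wrist"
python3 -c "
from h import *
save('wrist','wr3.png',None,1)"
```

```text
time: 15.28
ee_pos: [0.4588, 0.0386, 0.003]
wrist_force: [-3.7, -0.6, 1.8]
time: 15.62
ee_pos: [0.4958, 0.0387, 0.003]
wrist_force: [-3.6, 0.5, 2.0]
```

View pics/wr3.png

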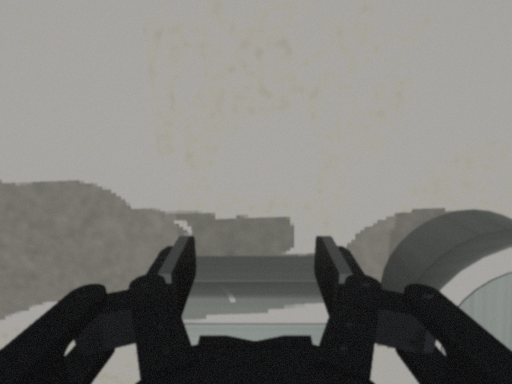

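The wrist camera looks back toward the robot here. The square's near wall fills columns 195–316, with its foot at row 255, so both fingers bear on it. The round tin is at right, from column 385 on. That was picture 10, so from here I measure by code only.

```bash
python3 - <<'E'
from h import *
w=bot.camera_model("wrist");np.set_printoptions(precision=4,suppress=True)
print(onz(w,197,256,0),onz(w,312,256,0),onz(w,190,283,.045),onz(w,318,283,.045),onz(w,250,310,.045),onz(w,250,322,.045))
print("tips",onz(w,187,237,.018),onz(w,325,237,.018))
print(ray(w,256,192))
im=cv2.cvtColor(bot.camera("wrist"),cv2.COLOR_RGB2GRAY);print(im[225:335:3,250])
E
```

```text
[0.5104 0.0045 0.    ] [0.5124 0.0723 0.    ] [0.4995 0.0105 0.045 ] [0.5011 0.0665 0.045 ] [0.5142 0.0363 0.045 ] [0.5206 0.0361 0.045 ]
tips [0.4898 0.0043 0.018 ] [0.4919 0.0752 0.018 ]
(array([0.4244, 0.041 , 0.1614]), array([ 0.2831, -0.0037, -0.9591]))
[107 108 108 113 113 111 110 106 103 107 102  76  78  76  76  80  84  80
  83  80  76  80  81  86  97 113 113 115 118 118 140 165 167 122 144 142
 143]
```

```bash
python3 -m crank '[[[-0.8,0,0,0,0,0],[-0.4,0,0.4,0,-0.6,0],[0,0,0,0,-0.9,0],[0,0,0,0,-0.9,0],[0,0,0,0,-0.9,0],[0,0,0,0,-0.9,0],[0,0,0,0,-0.9,0],[0,0,0,0,0,0],[0,0,0,0,0,0]]]' | grep -E "time|ee_pos|tcp_rot|wrist"
python3 - <<'E'
from h import *
s=bot.camera_model("side")
im=bot.camera("side").astype(int);d=im.max(2)<55
p=bot.get_obs()['ee_pos'];u,v=proj(s,p-np.array([0,.04,0]));print(u,v)
sub=d[int(v)-40:int(v)+15,int(u)-40:int(u)+15];ys,xs=np.nonzero(sub);i=ys>=ys.max()-2
for y,x in zip(ys[i],xs[i]):
    c,r=ray(s,x+int(u)-40,y+int(v)-40);print(x+int(u)-40,y+int(v)-40,(c+r*((-.003-c[1])/r[1])).round(4))
E
```

```text
time: 16.47
ee_pos: [0.4695, 0.0388, 0.0113]
tcp_rot: [178.9, 34.8, 178.1]
wrist_force: [0.7, 0.2, 1.1]
228.74616576303887 200.46228614465082
219 194 [ 0.4421 -0.003   0.0404]
220 194 [ 0.4451 -0.003   0.0402]
221 194 [ 0.4482 -0.003   0.0399]
222 194 [ 0.4513 -0.003   0.0397]
223 194 [ 0.4544 -0.003   0.0394]
224 194 [ 0.4575 -0.003   0.0392]
220 195 [ 0.445  -0.003   0.0365]
221 195 [ 0.448  -0.003   0.0363]
222 195 [ 0.4511 -0.003   0.036 ]
223 195 [ 0.4542 -0.003   0.0358]
224 195 [ 0.4573 -0.003   0.0356]
221 196 [ 0.4479 -0.003   0.0326]
222 196 [ 0.451  -0.003   0.0324]
223 196 [ 0.4541 -0.003   0.0322]
```

```bash
python3 -m crank '[[[0,0,-0.2,0,0,0],[0,0,-0.2,0,0,0],[0,0,-0.2,0,0,0],[0,0,0,0,0,0]]]' | grep -E "time|ee_pos|tcp_rot|wrist"
python3 -m crank '[[[0.5,0,0,0,0,0],[0.5,0,0,0,0,0],[0.5,0,0,0,0,0],[0.4,0,0,0,0,0],[0.4,0,0,0,0,0],[0.4,0,0,0,0,0]]]' | grep -E "time|ee_pos|wrist"
python3 -m crank '[[[0.5,-0.01,0,0,0,0],[0.5,-0.01,0,0,0,0],[0.5,-0.01,0,0,0,0],[0.5,-0.01,0,0,0,0]]]' | grep -E "time|ee_pos|wrist"
```

```text
time: 16.85
ee_pos: [0.4701, 0.0385, -0.0025]
tcp_rot: [179.0, 34.5, 178.1]
wrist_force: [0.3, -0.2, -0.7]
time: 17.35
ee_pos: [0.5248, 0.0386, -0.0016]
wrist_force: [-2.3, -0.3, 2.2]
time: 17.68
ee_pos: [0.5649, 0.0378, -0.0017]
wrist_force: [-1.6, 0.1, 2.2]
```

```bash
python3 -m crank '[[[-0.3,0,0,0,0,0],[0,0,-0.15,0,0,0],[0,0,-0.15,0,0,0],[0,0,0,0,0,0]]]' | grep -E "time|ee_pos|tcp_rot|wrist"
python3 -m crank '[[[0,0,-0.1,0,0,0],[0,0,0,0,0,0]]]' | grep -E "time|ee_pos|wrist"
python3 -m crank '[[[0.3,0,0,0,0,0],[0.5,-0.01,0,0,0,0],[0.5,-0.01,0,0,0,0]]]' | grep -E "time|ee_pos|wrist"
```

```text
time: 18.02
ee_pos: [0.5574, 0.0378, -0.0083]
tcp_rot: [178.9, 34.6, 178.1]
wrist_force: [-0.5, 0.0, -0.4]
time: 18.18
ee_pos: [0.558, 0.0379, -0.0093]
wrist_force: [-1.2, -0.3, -0.1]
time: 18.43
ee_pos: [0.5848, 0.0375, -0.0088]
wrist_force: [-0.6, 0.3, -0.3]
```

```bash
python3 -m crank '[[[0.5,-0.01,0,0,0,0],[0.5,-0.01,0,0,0,0]]]' | grep -E "time|ee_pos|wrist"
python3 -m crank '[[[0.4,-0.01,0,0,0,0],[0.3,-0.01,0,0,0,0]]]' | grep -E "time|ee_pos|wrist"
python3 - <<'E'
from h import *
w=bot.camera_model("wrist");g=cv2.cvtColor(bot.camera("wrist"),cv2.COLOR_RGB2GRAY)
p=bot.get_obs()['ee_pos']
for x in(-.02,0,.02,.04): print(x,proj(w,p+np.array([x,0,.02-p[2]])).round(),proj(w,p+np.array([x,0,.045-p[2]])).round())
print(g[200:384:4,250],g[200:384:4,230])
E
```

```text
time: 18.6
ee_pos: [0.6049, 0.0371, -0.0089]
wrist_force: [-4.5, -0.1, 1.8]
time: 18.77
ee_pos: [0.619, 0.0367, -0.0089]
wrist_force: [-5.8, 0.3, 2.8]
-0.02 [254. 268.] [255. 325.]
0 [255. 285.] [256. 338.]
0.02 [256. 298.] [257. 347.]
0.04 [257. 310.] [258. 356.]
[126 170 183 152 107 105 125 171 169 175 177 176 116  85 107 114 113 112
 111 112 115 114 116 114 116 120  88 102 112 114 119 124 134 164 182 111
  15  26  19  26  27  26  16  21  29  14] [110 111 111 107 106 133 177 177 177 179 178 177 115  85 112 111 113 108
 111 112 114 113 117 117 116 122  91  98 113 114 119 123 128 161 111  23
  24  12  21  31  18  13  26  22  10  10]
```

```bash
c(){ grep -E "time|ee_pos|wrist"|tr '\n' ' ';echo; }
python3 -m crank '[[[0.2,0,0,0,0,0],[0.2,0,0,0,0,0],[0.1,0,0,0,0,0]]]' | c
python3 -m crank '[[[0.1,0,0,0,0,0],[0.1,0,0,0,0,0]]]' | c
python3 -m crank '[[[0.1,0,0,0,0,0]]]' | c
```

```text
time: 19.07 ee_pos: [0.6285, 0.0366, -0.009] wrist_force: [-3.8, 0.1, 2.0] 
time: 19.23 ee_pos: [0.6323, 0.0367, -0.009] wrist_force: [-4.3, -0.6, 1.7] 
time: 19.32 ee_pos: [0.6343, 0.0367, -0.009] wrist_force: [-3.1, 0.4, 0.6]
```

```bash
c(){ grep -E "time|ee_pos|wrist"|tr '\n' ' ';echo; }
python3 -m crank '[[[0.1,0,0,0,0,0]]]' | c
python3 -m crank '[[[0.1,0,0,0,0,0]]]' | c
python3 -m crank '[[[0.05,0,0,0,0,0]]]' | c
python3 -m crank '[[[0.05,0,0,0,0,0]]]' | c
```

```text
time: 19.4 ee_pos: [0.6364, 0.0366, -0.0089] wrist_force: [-3.8, -0.1, 1.5] 
time: 19.48 ee_pos: [0.6384, 0.0367, -0.009] wrist_force: [-3.7, -0.4, 1.5] 
time: 19.57 ee_pos: [0.6395, 0.0366, -0.009] wrist_force: [-4.4, -0.2, 1.7] 
time: 19.65 ee_pos: [0.6404, 0.0367, -0.0089] wrist_force: [-3.7, -0.4, 1.6]
```

```bash
c(){ grep -E "time|ee_pos|wrist"|tr '\n' ' ';echo; }
python3 -m crank '[[[0.05,0,0,0,0,0]]]' | c
python3 -m crank '[[[0.05,0,0,0,0,0]]]' | c
python3 -m crank '[[[0.05,0,0,0,0,0]]]' | c
```

```text
time: 19.73 ee_pos: [0.6414, 0.0367, -0.0089] wrist_force: [-3.0, 0.1, 0.9] 
time: 19.82 ee_pos: [0.6424, 0.0367, -0.0089] wrist_force: [-2.8, 0.1, 0.1] 
time: 19.9 ee_pos: [0.6434, 0.0366, -0.0089] wrist_force: [-2.9, -0.2, -0.2]
```

```bash
c(){ grep -E "time|ee_pos|wrist"|tr '\n' ' ';echo; }
python3 -m crank '[[[0.05,0,0,0,0,0]]]' | c
python3 -m crank '[[[0.05,0,0,0,0,0]]]' | c
python3 -m crank '[[[0.05,0,0,0,0,0]]]' | c
python3 -m crank '[[[0.05,0,0,0,0,0]]]' | c
```

```text
time: 19.98 ee_pos: [0.6444, 0.0366, -0.009] wrist_force: [-3.0, 0.1, 0.2] 
time: 20.07 ee_pos: [0.6454, 0.0367, -0.009] wrist_force: [-2.1, 0.7, 0.7] 
time: 20.15 ee_pos: [0.6464, 0.0366, -0.0089] wrist_force: [-3.6, 0.1, -0.3] 
time: 20.23 ee_pos: [0.6474, 0.0366, -0.0089] wrist_force: [-2.6, -1.0, 1.7]
```

```bash
c(){ grep -E "time|ee_pos|wrist"|tr '\n' ' ';echo; }
python3 -m crank '[[[0.05,0,0,0,0,0]]]' | c
python3 -m crank '[[[0.05,0,0,0,0,0]]]' | c
python3 -m crank '[[[0.05,0,0,0,0,0]]]' | c
```

```text
time: 20.32 ee_pos: [0.6484, 0.0366, -0.0089] wrist_force: [-3.1, 0.2, -0.2] 
time: 20.4 ee_pos: [0.6494, 0.0367, -0.0089] wrist_force: [-3.1, 0.4, 0.9] 
time: 20.48 ee_pos: [0.6504, 0.0366, -0.0089] wrist_force: [-2.9, 1.0, 0.2]
```

```bash
c(){ o=$(grep -E "ee_pos|wrist"|tr '\n' ' ');echo $o; f=$(echo $o|sed 's/.*force: \[-\?\([0-9]*\).*/\1/'); [ $f -lt 7 ]; }
python3 -m crank '[[[0.05,0,0,0,0,0]]]' | c && python3 -m crank '[[[0.05,0,0,0,0,0]]]' | c && python3 -m crank '[[[0.05,0,0,0,0,0]]]' | c && python3 -m crank '[[[0.05,0,0,0,0,0]]]' | c && python3 -m crank '[[[0.05,0,0,0,0,0]]]' | c && python3 -m crank '[[[0.05,0,0,0,0,0]]]' | c && python3 -m crank '[[[0.05,0,0,0,0,0]]]' | c && python3 -m crank '[[[0.05,0,0,0,0,0]]]' | c
```

```text
ee_pos: [0.6514, 0.0367, -0.009] wrist_force: [-3.1, 0.3, -0.0]
ee_pos: [0.6524, 0.0367, -0.0089] wrist_force: [-2.6, -0.3, -0.1]
ee_pos: [0.6531, 0.0367, -0.0091] wrist_force: [-15.5, 0.3, 8.4]
```

```bash
c(){ grep -E "time|ee_pos|wrist"|tr '\n' ' ';echo; }
python3 -m crank '[[[0,0,0,0,0,0]]]' | c
python3 -m crank '[[[0,0,0,0,0,0],[0,0,0,0,0,0]]]' | c
```

```text
time: 20.82 ee_pos: [0.653, 0.0366, -0.0091] wrist_force: [-10.5, 0.1, 5.4] 
time: 20.98 ee_pos: [0.653, 0.0367, -0.009] wrist_force: [-8.8, 0.2, 4.7]
```

```bash
c(){ grep -E "time|ee_pos|wrist"|tr '\n' ' ';echo; }
python3 -m crank '[[[0.02,0,0,0,0,0]]]' | c
python3 -m crank '[[[0.01,0,0,0,0,0]]]' | c
```

```text
time: 21.07 ee_pos: [0.6531, 0.0367, -0.0091] wrist_force: [-17.7, -0.3, 9.6] 
time: 21.15 ee_pos: [0.6532, 0.0366, -0.0091] wrist_force: [-19.1, 0.6, 10.6]
```

```bash
c(){ grep -E "time|ee_pos|tcp_rot|wrist"|tr '\n' ' ';echo; }
python3 -m crank '[[[-0.3,0,0,0,0,0],[-1,0,0,0,0,0],[-1,0,0,0,0,0],[-1,0,0.2,0,0,0],[-1,0,1,0,0.6,0],[-0.5,0,1,0,0.9,0],[-0.5,0,1,0,0.9,0],[-0.5,0,1,0,0.9,0],[-0.5,0,1,0,0.9,0],[0,0,1,0,0.85,0]]]' | c
python3 -m crank '[[[0,0.76,0,0,0,0.957],[0,0.76,0,0,0,0.957],[0,0.76,0,0,0,0.957],[0,0.76,0,0,0,0.957],[0,0.76,0,0,0,0.957],[0,0.76,0,0,0,0.957],[0,0.76,0,0,0,0.957],[0,0.76,0,0,0,0.957],[0,0.76,0,0,0,0.957],[0,0.76,0,0,0,0.957],[0,0.76,0,0,0,0.957],[0,0.76,0,0,0,0.957],[0,0.76,0,0,0,0.957],[0,0.76,0,0,0,0.957],[0,0,0,0,0,0],[0,0,0,0,0,0]]]' | c
python3 - <<'E'
from h import *
t=bot.camera_model("top");g=cv2.cvtColor(bot.camera("top"),cv2.COLOR_RGB2GRAY)
np.save("top_after.npy",g)
# row profile between: stray square inside middle bay, near edge vs. roof
print([ (round(x,3),int(g[tuple(np.round(proj(t,(x,.036,.045))[::-1]).astype(int))])) for x in np.arange(.60,.85,.004)])
E
```

```text
time: 21.98 ee_pos: [0.5277, 0.0367, 0.1181] tcp_rot: [-180.0, -0.1, 178.4] wrist_force: [0.4, -0.7, 0.6] 
time: 23.32 ee_pos: [0.5282, 0.25, 0.1151] tcp_rot: [-179.9, 0.0, -89.5] wrist_force: [-0.6, 0.3, -0.7] 
[(np.float64(0.6), 155), (np.float64(0.604), 155), (np.float64(0.608), 155), (np.float64(0.612), 151), (np.float64(0.616), 154), (np.float64(0.62), 149), (np.float64(0.624), 121), (np.float64(0.628), 106), (np.float64(0.632), 119), (np.float64(0.636), 154), (np.float64(0.64), 154), (np.float64(0.644), 156), (np.float64(0.648), 152), (np.float64(0.652), 155), (np.float64(0.656), 156), (np.float64(0.66), 153), (np.float64(0.664), 154), (np.float64(0.668), 155), (np.float64(0.672), 152), (np.float64(0.676), 155), (np.float64(0.68), 148), (np.float64(0.684), 138), (np.float64(0.688), 141), (np.float64(0.692), 134), (np.float64(0.696), 138), (np.float64(0.7), 139), (np.float64(0.704), 131), (np.float64(0.708), 98), (np.float64(0.712), 127), (np.float64(0.716), 133), (np.float64(0.72), 135), (np.float64(0.724), 137), (np.float64(0.728), 141), (np.float64(0.732), 155), (np.float64(0.736), 157), (np.float64(0.74), 140), (np.float64(0.744), 149), (np.float64(0.748), 151), (np.float64(0.752), 139), (np.float64(0.756), 134), (np.float64(0.76), 137), (np.float64(0.764), 142), (np.float64(0.768), 131), (np.float64(0.772), 111), (np.float64(0.776), 126), (np.float64(0.78), 127), (np.float64(0.784), 131), (np.float64(0.788), 136), (np.float64(0.792), 136), (np.float64(0.796), 141), (np.float64(0.8), 139), (np.float64(0.804), 134), (np.float64(0.808), 125), (np.float64(0.812), 133), (np.float64(0.816), 134), (np.float64(0.82), 131), (np.float64(0.824), 139), (np.float64(0.828), 147), (np.float64(0.832), 153), (np.float64(0.836), 122), (np.float64(0.84), 127), (np.float64(0.844), 137), (np.float64(0.848), 147)]
```

```bash
python3 - <<'E'
from h import *
g=cv2.cvtColor(bot.camera("wrist"),cv2.COLOR_RGB2GRAY);w=bot.camera_model("wrist")
p0=proj(w,(.527,.158,.045));p1=proj(w,(.575,.158,.045));r=np.linalg.norm(p1-p0);print(p0,r)
C=cv2.HoughCircles(cv2.medianBlur(g,5),cv2.HOUGH_GRADIENT,1,20,param1=60,param2=20,minRadius=int(r*.8),maxRadius=int(r*1.2))
for c in (C[0][:4] if C is not None else []):print(c,onz(w,c[0],c[1],.045))
g=np.load("top_after.npy");t=bot.camera_model("top");p0=proj(t,(.527,.158,.045))
C=cv2.HoughCircles(cv2.resize(g,None,fx=3,fy=3,interpolation=2),cv2.HOUGH_GRADIENT,1,20,param1=60,param2=15,minRadius=42,maxRadius=56)
for c in (C[0][:8] if C is not None else []):print(c,onz(t,c[0]/3-.3,c[1]/3-.3,.045))
E
```

```text
[257.81609102  73.538941  ] 68.33325757035726
[255.5  73.5  54.7] [0.52862713 0.15798394 0.045     ]
[909.5 365.5  45.5] [ 0.76275134 -0.10054077  0.045     ]
[636.5 600.5  49.9] [0.5280298  0.16169669 0.045     ]
[1221.5  702.5   43.2] [ 0.43844395 -0.3939852   0.045     ]
[767.5 334.5  45.5] [0.79314855 0.03938665 0.045     ]
[634.5 380.5  54.3] [0.74545872 0.16981927 0.045     ]
[934.5 376.5  47.7] [ 0.75185577 -0.124988    0.045     ]
[1158.5  258.5   43.8] [ 0.87335104 -0.34595736  0.045     ]
[1193.5  214.5   43.2] [ 0.91893729 -0.38156385  0.045     ]
```

```bash
c(){ grep -E "time|ee_pos|tcp_rot|wrist"|tr '\n' ' ';echo; }
python3 -m crank '[[[0,0,-1,0,0,0],[0,0,-1,0,0,0],[0,0,-1,0,0,0],[0,0,-1,0,0,0],[0,0,-0.7,0,0,0],[0,0,-0.5,0,0,0],[0,0,-0.4,0,0,0],[0,0,0,0,0,0]]]' | c
python3 -m crank '[[[0,-0.5,0,0,0,0],[0,-0.5,0,0,0,0],[0,-0.4,0,0,0,0],[0,-0.3,0,0,0,0],[0,-0.3,0,0,0,0],[0,-0.5,0,0,0,0],[0,-0.5,0,0,0,0],[0,-0.5,0,0,0,0],[0,-0.5,0,0,0,0]]]' | c
python3 -m crank '[[[0,-0.6,0,0,0,0],[0,-0.6,0,0,0,0],[0,-0.6,0,0,0,0],[0,-0.6,0,0,0,0],[0,-0.6,0,0,0,0],[0,-0.6,0,0,0,0],[0,-0.6,0,0,0,0],[0,-0.6,0,0,0,0]]]' | c
```

```text
time: 24.08 ee_pos: [0.5274, 0.2487, 0.0018] tcp_rot: [179.9, -0.0, -89.5] wrist_force: [-0.9, 0.2, 0.5] 
time: 24.83 ee_pos: [0.5281, 0.1686, 0.0034] tcp_rot: [-180.0, 0.1, -89.5] wrist_force: [0.4, 1.9, 2.7] 
time: 25.5 ee_pos: [0.5279, 0.0722, 0.0031] tcp_rot: [-180.0, 0.0, -89.5] wrist_force: [-0.8, 1.6, 2.3]
```

```bash
cat > rc.py <<'E'
from h import *
g=cv2.cvtColor(bot.camera("wrist"),cv2.COLOR_RGB2GRAY);w=bot.camera_model("wrist")
C=cv2.HoughCircles(cv2.medianBlur(g,5),cv2.HOUGH_GRADIENT,1,20,param1=60,param2=15,minRadius=50,maxRadius=150)
for c in (C[0][:5] if C is not None else []):
    a=onz(w,c[0],c[1],.045);b=onz(w,c[0]+c[2],c[1],.045);print(c,a.round(4),'R',np.linalg.norm(a-b).round(4))
E
python3 rc.py
```

```text
[254.5 159.5  92.7] [0.5286 0.0199 0.045 ] R 0.0358
[260.5 179.5 112.8] [0.5262 0.0278 0.045 ] R 0.0445
[238.5 175.5 115.1] [0.5348 0.0263 0.045 ] R 0.0452
[238.5 136.5  97.1] [0.5347 0.0111 0.045 ] R 0.0368
[279.5 139.5  93. ] [0.5191 0.0121 0.045 ] R 0.0353
```

```bash
c(){ grep -E "time|ee_pos|tcp_rot|wrist"|tr '\n' ' ';echo; }
python3 -m crank '[[[0,-0.6,0,0,0,0],[0,-0.6,0,0,0,0],[0,-0.6,0,0,0,0],[0,-0.6,0,0,0,0],[0,-0.6,0,0,0,0],[0,-0.6,0,0,0,0],[0,-0.6,0,0,0,0],[0,-0.6,0,0,0,0],[0,-0.6,0,0,0,0],[0,-0.4,0,0,0,0],[0,-0.2,0,0,0,0],[0,-0.15,0,0,0,0],[0,0,0,0,0,0]]]' | c
python3 rc.py|head -2
```

```text
time: 26.63 ee_pos: [0.528, -0.05, 0.0031] tcp_rot: [-180.0, 0.0, -89.5] wrist_force: [0.3, 0.8, -0.5] 
[255.5 158.5  93.4] [ 0.5284 -0.1007  0.045 ] R 0.0361
[237.5 135.5  97.3] [ 0.5353 -0.1095  0.045 ] R 0.0368
```

```bash
c(){ grep -E "time|ee_pos|tcp_rot|wrist"|tr '\n' ' ';echo; }
python3 -m crank '[[[0,1,0,0,0,0],[0,0,1,0,0,0],[0,0,1,0,0,0],[0,0,1,0,0,0],[0,0,1,0,0,0],[-0.332,-0.26,1,0,0,-0.953],[-0.332,-0.26,0,0,0,-0.953],[-0.332,-0.26,0,0,0,-0.953],[-0.332,-0.26,0,0,0,-0.953],[-0.332,-0.26,0,0,0,-0.953],[-0.332,-0.26,0,0,0,-0.953],[-0.332,-0.26,0,0,0,-0.953]]]' | c
python3 -m crank '[[[-0.332,-0.26,0,0,0,-0.953],[-0.332,-0.26,0,0,0,-0.953],[-0.332,-0.26,0,0,0,-0.953],[-0.332,-0.26,0,0,0,-0.953],[-0.332,-0.26,0,0,0,-0.953],[-0.332,-0.26,0,0,0,-0.953],[-0.332,-0.26,0,0,0,-0.953],[0,0,0,0,0,0],[0,0,0,0,0,0]]]' | c
```

```text
time: 27.68 ee_pos: [0.4812, -0.0657, 0.1032] tcp_rot: [-180.0, 0.0, -135.6] wrist_force: [0.8, -0.7, 0.7] 
time: 28.43 ee_pos: [0.4351, -0.1021, 0.1033] tcp_rot: [-180.0, 0.1, 179.0] wrist_force: [-0.9, 0.5, 0.2]
```

```bash
c(){ grep -E "time|ee_pos|tcp_rot|wrist"|tr '\n' ' ';echo; }
python3 -m crank '[[[0,0,-1,0,0,0],[0,0,-1,0,0,0],[0,0,-1,0,0,0],[0,0,-1,0,0,0],[0,0,-0.6,0,0,0],[0,0,-0.5,0,0,0],[0,0,0,0,0,0],[0.5,0,0,0,0,0],[0.5,0,0,0,0,0],[0.5,0,0,0,0,0],[0.4,0,0,0,0,0],[0.4,0,0,0,0,0],[0.4,0,0,0,0,0],[0.3,0,0,0,0,0],[0.2,0,0,0,0,0]]]' | c
python3 -m crank '[[[-0.8,0,0,0,0,0],[-0.4,0,0.2,0,-0.6,0],[0,0,0,0,-0.9,0],[0,0,0,0,-0.9,0],[0,0,0,0,-0.9,0],[0,0,0,0,-0.9,0],[0,0,0,0,-0.9,0],[0,0,-0.3,0,0,0],[0,0,-0.2,0,0,0],[0,0,0,0,0,0]]]' | c
```

```text
time: 29.68 ee_pos: [0.4997, -0.1024, 0.001] tcp_rot: [-180.0, 0.0, 178.8] wrist_force: [-1.5, -0.5, 1.7] 
time: 30.52 ee_pos: [0.4756, -0.1027, -0.0044] tcp_rot: [179.2, 35.0, 178.5] wrist_force: [0.1, -1.2, 0.9]
```

```bash
c(){ grep -E "time|ee_pos|tcp_rot|wrist"|tr '\n' ' ';echo; }
python3 -m crank '[[[0,0,-0.22,0,-0.4,0],[0,0,0,0,0,0],[0.5,0,0,0,0,0],[0.5,0,0,0,0,0],[0.5,0,0,0,0,0],[0.4,0,0,0,0,0],[0.4,0,0,0,0,0],[0.4,0,0,0,0,0],[0.4,0,0,0,0,0]]]' | c
python3 -m crank '[[[0.5,0,0,0,0,0],[0.5,0,0,0,0,0],[0.5,0,0,0,0,0],[0.5,0,0,0,0,0],[0.5,0,0,0,0,0],[0.4,0,0,0,0,0],[0.4,0,0,0,0,0]]]' | c
python3 -m crank '[[[0.3,0,0,0,0,0],[0.3,0,0,0,0,0],[0.2,0,0,0,0,0]]]' | c
python3 -m crank '[[[0.2,0,0,0,0,0]]]' | c
```

```text
time: 31.27 ee_pos: [0.5387, -0.1025, -0.0092] tcp_rot: [179.1, 37.6, 178.5] wrist_force: [-2.3, -0.5, 0.4] 
time: 31.85 ee_pos: [0.6046, -0.1024, -0.0097] tcp_rot: [179.1, 37.7, 178.5] wrist_force: [-2.2, 0.1, 0.6] 
time: 32.1 ee_pos: [0.6197, -0.1023, -0.0095] tcp_rot: [179.1, 37.8, 178.5] wrist_force: [-0.8, -0.2, 0.7] 
time: 32.18 ee_pos: [0.6232, -0.1023, -0.0095] tcp_rot: [179.1, 37.8, 178.5] wrist_force: [-2.0, 1.0, 0.7]
```

```bash
c(){ o=$(grep -E "ee_pos|wrist"|tr '\n' ' ');echo $o; f=$(echo $o|sed 's/.*force: \[-\?\([0-9]*\).*/\1/'); [ $f -lt 8 ]; }
python3 -m crank '[[[0.15,0,0,0,0,0]]]' | c && python3 -m crank '[[[0.15,0,0,0,0,0]]]' | c && python3 -m crank '[[[0.15,0,0,0,0,0]]]' | c && python3 -m crank '[[[0.15,0,0,0,0,0]]]' | c && python3 -m crank '[[[0.1,0,0,0,0,0],[0.1,0,0,0,0,0]]]' | c && python3 -m crank '[[[0.1,0,0,0,0,0]]]' | c && python3 -m crank '[[[0.1,0,0,0,0,0]]]' | c && python3 -m crank '[[[0.1,0,0,0,0,0]]]' | c && python3 -m crank '[[[0.05,0,0,0,0,0],[0.05,0,0,0,0,0]]]' | c && python3 rc.py
```

```text
ee_pos: [0.6261, -0.1023, -0.0095] wrist_force: [-0.7, 0.3, -0.3]
ee_pos: [0.629, -0.1024, -0.0094] wrist_force: [-1.6, 0.5, 0.2]
ee_pos: [0.632, -0.1023, -0.0094] wrist_force: [-0.2, -1.0, -0.0]
ee_pos: [0.635, -0.1023, -0.0093] wrist_force: [-1.3, -0.7, -0.2]
ee_pos: [0.6391, -0.1023, -0.0093] wrist_force: [-3.1, -0.4, -0.4]
ee_pos: [0.6409, -0.1024, -0.0095] wrist_force: [-2.1, -0.1, 0.3]
ee_pos: [0.6429, -0.1024, -0.0094] wrist_force: [-1.9, 0.9, 0.1]
ee_pos: [0.645, -0.1023, -0.0094] wrist_force: [-2.8, 0.0, -0.1]
ee_pos: [0.647, -0.1023, -0.0094] wrist_force: [-2.5, -0.6, -0.7]
[240.5 291.5 138.4] [ 0.5768 -0.1055  0.045 ] R 0.0386
[254.5 319.5 117. ] [ 0.6088 -0.1023  0.045 ] R 0.043
[253.5 237.5 101.8] [ 0.5449 -0.1013  0.045 ] R 0.0194
[226.5 316.5 131.6] [ 0.6038 -0.1119  0.045 ] R 0.0465
[ 88.5 160.5 118.1] [ 0.5225 -0.1221  0.045 ] R 0.0152
```

```bash
c(){ o=$(grep -E "ee_pos|wrist"|tr '\n' ' ');echo $o; f=$(echo $o|sed 's/.*force: \[-\?\([0-9]*\).*/\1/'); [ $f -lt 7 ]; }
python3 -m crank '[[[0.05,0,0,0,0,0]]]' | c && python3 -m crank '[[[0.05,0,0,0,0,0]]]' | c && python3 -m crank '[[[0.05,0,0,0,0,0]]]' | c && python3 -m crank '[[[0.05,0,0,0,0,0]]]' | c && python3 -m crank '[[[0.05,0,0,0,0,0]]]' | c && python3 -m crank '[[[0.05,0,0,0,0,0]]]' | c && python3 -m crank '[[[0.05,0,0,0,0,0]]]' | c && python3 -m crank '[[[0.05,0,0,0,0,0]]]' | c && python3 -m crank '[[[0.05,0,0,0,0,0]]]' | c && python3 -m crank '[[[0.05,0,0,0,0,0]]]' | c && python3 -m crank '[[[0.05,0,0,0,0,0]]]' | c
```

```text
ee_pos: [0.6479, -0.1023, -0.0094] wrist_force: [-3.2, -0.2, 0.5]
ee_pos: [0.649, -0.1024, -0.0093] wrist_force: [-1.5, -0.1, -1.1]
ee_pos: [0.65, -0.1023, -0.0093] wrist_force: [-1.5, 0.8, -0.1]
ee_pos: [0.651, -0.1023, -0.0093] wrist_force: [-2.2, 0.5, -0.3]
ee_pos: [0.652, -0.1024, -0.0093] wrist_force: [-2.3, 0.0, -0.6]
ee_pos: [0.653, -0.1023, -0.0093] wrist_force: [-1.6, 0.0, 0.1]
ee_pos: [0.6541, -0.1023, -0.0093] wrist_force: [-2.0, 0.3, -0.8]
ee_pos: [0.6551, -0.1023, -0.0093] wrist_force: [-1.4, 0.9, -1.1]
ee_pos: [0.6561, -0.1024, -0.0093] wrist_force: [-2.0, -0.5, -0.7]
ee_pos: [0.6571, -0.1023, -0.0093] wrist_force: [-1.9, -0.9, -0.0]
ee_pos: [0.6581, -0.1024, -0.0093] wrist_force: [-2.2, -0.3, -0.4]
```

```bash
c(){ o=$(grep -E "ee_pos|wrist"|tr '\n' ' ');echo $o; f=$(echo $o|sed 's/.*force: \[-\?\([0-9]*\).*/\1/'); [ $f -lt 7 ]; }
python3 -m crank '[[[0.05,0,0,0,0,0]]]' | c && python3 -m crank '[[[0.05,0,0,0,0,0]]]' | c && python3 -m crank '[[[0.05,0,0,0,0,0]]]' | c && python3 -m crank '[[[0.05,0,0,0,0,0]]]' | c && python3 -m crank '[[[0.05,0,0,0,0,0]]]' | c && python3 -m crank '[[[0.05,0,0,0,0,0]]]' | c && python3 -m crank '[[[0.05,0,0,0,0,0]]]' | c && python3 -m crank '[[[0.05,0,0,0,0,0]]]' | c
python3 - <<'E'
from h import *
g=cv2.cvtColor(bot.camera("top"),cv2.COLOR_RGB2GRAY);t=bot.camera_model("top")
C=cv2.HoughCircles(cv2.resize(g,None,fx=3,fy=3,interpolation=2),cv2.HOUGH_GRADIENT,1,15,param1=60,param2=13,minRadius=42,maxRadius=54)
for c in C[0]:
    a=onz(t,c[0]/3-.3,c[1]/3-.3,.045)
    if abs(a[1]+.105)<.04:print(c,a.round(3))
E
```

```text
ee_pos: [0.6591, -0.1023, -0.0093] wrist_force: [-1.9, 0.6, -0.6]
ee_pos: [0.6601, -0.1024, -0.0093] wrist_force: [-2.1, 0.8, 0.5]
ee_pos: [0.6611, -0.1023, -0.0093] wrist_force: [-1.8, -0.6, -1.1]
ee_pos: [0.6621, -0.1023, -0.0093] wrist_force: [-1.7, -0.1, 0.2]
ee_pos: [0.6628, -0.1024, -0.0095] wrist_force: [-8.2, -0.4, 1.8]
[913.5 342.5  46.8] [ 0.786 -0.104  0.045]
[947.5 339.5  45.7] [ 0.789 -0.138  0.045]
[927.5 609.5  50.1] [ 0.523 -0.118  0.045]
[945.5 730.5  49. ] [ 0.408 -0.135  0.045]
[940.5 756.5  49. ] [ 0.384 -0.13   0.045]
[908.5 439.5  47.9] [ 0.689 -0.1    0.045]
[924.5 721.5  43.5] [ 0.417 -0.115  0.045]
```

```bash
c(){ grep -E "time|ee_pos|wrist"|tr '\n' ' ';echo; }
python3 -m crank '[[[0.02,0,0,0,0,0]]]' | c
python3 -m crank '[[[0.015,0,0,0,0,0]]]' | c
```

```text
time: 34.62 ee_pos: [0.6629, -0.1024, -0.0097] wrist_force: [-10.1, -0.0, 4.0] 
time: 34.7 ee_pos: [0.6631, -0.1023, -0.0098] wrist_force: [-10.9, 0.1, 4.7]
```

```bash
c(){ grep -E "time|ee_pos|wrist"|tr '\n' ' ';echo; }
python3 -m crank '[[[0.03,0,0,0,0,0]]]' | c
python3 -m crank '[[[0.02,0,0,0,0,0]]]' | c
```

```text
time: 34.78 ee_pos: [0.6634, -0.1024, -0.0099] wrist_force: [-14.8, 1.0, 5.4] 
time: 34.87 ee_pos: [0.6636, -0.1023, -0.0101] wrist_force: [-17.6, 0.4, 8.0]
```

```bash
c(){ grep -E "time|ee_pos|wrist"|tr '\n' ' ';echo; }
python3 -m crank '[[[0,0,0,0,0,0],[-0.2,0,0,0,0,0],[-1,0,0,0,0,0],[-1,0,0,0,0,0],[-1,0,0,0,0,0],[-1,0,0.3,0,0.5,0],[-1,0,1,0,0.9,0],[-1,0,1,0,0.9,0],[-1,0,1,0,0.9,0],[-1,0,1,0,0.9,0],[-1,0,1,0,0.9,0],[-1,0,0,0,0,0],[-1,0,0,0,0,0],[0,0,0,0,0,0],[0,0,0,0,0,0]]]' | c
python3 - <<'E'
from h import *
g=cv2.cvtColor(bot.camera("top"),cv2.COLOR_RGB2GRAY);t=bot.camera_model("top");a0=np.load("top_after.npy")
b=cv2.resize(g,None,fx=3,fy=3,interpolation=2)
C=cv2.HoughCircles(b,cv2.HOUGH_GRADIENT,1,15,param1=60,param2=13,minRadius=42,maxRadius=54)
for c in C[0]:
    a=onz(t,c[0]/3-.3,c[1]/3-.3,.045)
    if abs(a[1]+.105)<.04 and a[0]>.6:print(c,a.round(3))
P=[(round(x,3),int(np.mean([g[tuple(np.round(proj(t,(x,y,.045))[::-1]).astype(int))] for y in(.03,.036,.042)]))) for x in np.arange(.724,.850,.003)]
print([(float(a),b) for a,b in P])
d=cv2.absdiff(cv2.GaussianBlur(g,(5,5),0),cv2.GaussianBlur(a0,(5,5),0))>25
n,l,s,ce=cv2.connectedComponentsWithStats(d.astype(np.uint8))
for i in range(1,n):
    if s[i][4]>15:print(s[i],onz(t,*ce[i],.045)[:2].round(3))
E
```

```text
time: 36.12 ee_pos: [0.4423, -0.1025, 0.096] wrist_force: [-0.1, -0.6, 0.2] 
[914.5 341.5  45.7] [ 0.787 -0.105  0.045]
[939.5 345.5  51.2] [ 0.783 -0.13   0.045]
[914.5 438.5  51.2] [ 0.69  -0.105  0.045]
[919.5 325.5  43.5] [ 0.803 -0.11   0.045]
[927.5 258.5  49. ] [ 0.872 -0.118  0.045]
[(0.724, 132), (0.727, 133), (0.73, 145), (0.733, 148), (0.736, 147), (0.739, 134), (0.742, 112), (0.745, 141), (0.748, 146), (0.751, 130), (0.754, 120), (0.757, 127), (0.76, 132), (0.763, 132), (0.766, 132), (0.769, 126), (0.772, 108), (0.775, 119), (0.778, 124), (0.781, 117), (0.784, 125), (0.787, 129), (0.79, 130), (0.793, 130), (0.796, 129), (0.799, 133), (0.802, 126), (0.805, 107), (0.808, 117), (0.811, 126), (0.814, 127), (0.817, 122), (0.82, 121), (0.823, 125), (0.826, 131), (0.829, 133), (0.832, 140), (0.835, 134), (0.838, 119), (0.841, 127), (0.844, 134), (0.847, 145)]
[294 100  21   4  61] [ 0.824 -0.104]
[300 106  13   5  21] [ 0.805 -0.108]
[314 106  13  11  56] [ 0.798 -0.155]
[288 120  10  13  53] [ 0.747 -0.068]
[310 122  10  11  50] [ 0.744 -0.136]
[ 113  126  115  243 6990] [0.384
[... 346 characters left out ...]
77]
[ 326  215  127  135 6216] [ 0.337 -0.403]
[ 80 217   8  15  78] [0.451 0.534]
[ 89 229   3   8  17] [0.431 0.511]
[310 230  12  32 237] [ 0.408 -0.136]
[ 321  238   41   44 1330] [ 0.363 -0.206]
[110 242  41  28 858] [0.364 0.386]
[314 267  10  13  71] [ 0.321 -0.142]
[ 353  266   35  118 2502] [ 0.177 -0.281]
[353 279   7   9  29] [ 0.296 -0.25 ]
[308 281   7  21  64] [ 0.276 -0.125]
[326 283  30  24 342] [ 0.273 -0.203]
[339 326  16  58 417] [ 0.125 -0.222]
[ 228  344   57   40 1203] [0.088 0.044]
[ 266  348   67   36 1556] [ 0.063 -0.097]
[429 357   6  17  58] [ 0.085 -0.45 ]
[187 364  30  20 280] [0.051 0.18 ]
[415 377  13   7  58] [ 0.044 -0.422]
[246 378   5   6  20] [0.035 0.049]
```

```bash
python3 -c "
from workcell import bot
print(bot.job_done())"
```

```text
the job is handed in; nothing more can be done
None
```

The job is handed in: the square and then the round tin were pushed in behind their mates, each row tight on the stop bar and pressed at about 15–20 N along the push, 22 N in all (robot clock at about 36 s); the oval tin's bay showed no change in the last top-camera comparison.

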